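# Snap the open pipe clip shut with the clip pliers

## Task

One of the three clips on the water manifold still stands open. Take the spring-loaded clip pliers from their wooden rest by the two handles, push their open jaws astride the two ears of that clip until the nose rests lightly against the metal stop plate, and squeeze the handles just hard enough that the clip clicks shut, without crushing it. Then let the pliers spring open, draw them back and lay them flat on the rest again as they were, leaving everything else alone.

Things in the scene. Friction and masses are not known exactly. Their poses are not given: they have to be found in the camera images.
- pliers: Clip pliers: flat hinged tool, 138 mm long, 20 mm thick, 0.13 kg, steel jaws, black handle grips, lying on its rest. Origin: on the pivot, on the underside; x to the nose, z up, on the middle line between the halves. Grips 20 mm tall run from 35 to 90 mm behind the pivot; over their outer faces 62 mm when open, about 36 mm when the jaws hold a shut clip.
- pliers_grip (a point): Middle line of the pliers between the two handle grips, 56 mm behind the pivot, at half thickness (10 mm above the underside): grip here, one finger on the outside of each handle. A return spring keeps the pliers open: gripped here the handles stay open up to 10 N and yield evenly from about 11 N (open) to 13 N (jaws closed to 14 mm). Axes as the pliers.
- pliers_nose (a point): Middle line between the jaw tips, 46 mm ahead of the pivot, at half thickness; axes as the pliers. Jaws 20 mm tall, 7 mm wide; their tips reach 45 mm ahead of the pivot when open, 48 mm when closed to 14 mm, so ease back a little if they press the plate. Open gap between them about 29 mm at 33 mm ahead of the pivot, 35 mm at the tips; with nothing between they close to about 10 mm.
- pliers_left (a joint): Angle (rad) by which each half of the pliers has closed: 0 open, about 0.22 with a shut clip between the jaws, 0.27 at most.
- outlet_open: The outlet with the open clip, one of three like grey capped pipe stubs (20 mm thick, cap 30 mm, top 74 mm above the table) in a row 75 mm apart on the manifold; fixed. Origin: on the table, on the stub's axis; x from its front (towards the robot) to its back, z up. Below the ears is an aluminium stop plate 56 mm wide, 10 to 40 mm above the table, front face 21 mm before the axis.
- clip_seat (a point): Point in the plane of the stop plate's front face, midway between the ears, 47 mm above the table; axes as the outlet. Bring the jaws from the front at 44 mm mid-height (pliers' underside 34 mm above the table), so that they span the ears and their lower part meets the plate; the nose point then coincides with this one in x and y within 2 mm and lies 3 mm lower.
- clip_ear (a point): Middle of the open clip's left ear (seen from the robot), on the moving half. Two black band halves, hinged at the stub's back, each end in an ear pointing to the front: 5 mm thick, 13 to 36 mm before the stub's axis, 41 to 57 mm above the table. Outer width over both ears about 26 mm at their ends when open, 14 mm when shut.
- clip (a joint): Angle (rad) by which each clip half has closed: 0 open, about 0.125 shut. To about 0.09 it springs back, beyond it snaps shut and stays. Needs about 14 N at each jaw: 22 to 25 N of squeeze at the pliers' grip point, return spring included. Shut, it is solid; pliers forces on it over 70 N (both jaws and plate added up; about 36 N of squeeze) crush it. 26 to 30 N is a good squeeze.
- manifold: The manifold's aluminium foot plate 60 x 250 x 8 mm with a grey pipe along it, fixed on the table. Origin: centre of its underside; y along the row of outlets.
- outlet_a: An outlet like outlet_open, but with its clip already shut (ears 14 mm over their outer faces). Same axes.
- outlet_b: Another outlet with its clip already shut. Same axes.
- rest_top (a point): The pliers' rest: a wooden block 100 (along x) x 40 x 30 mm with a black rubber top, fixed. The point lies on its top face, 25 mm in front (its own +x) of the middle; it is where the pliers' origin stood, about in line. x is the way the nose points. The handle grips overhang its sides.
- petri_1: Flat round dish, 72 mm wide, 14 mm high; bystander. Origin: centre of its underside.
- seed_jar: Jar with a screw lid, 54 mm wide, 70 mm high; bystander. Origin: centre of its underside.
- tape_roll: Roll of tape lying flat, 104 mm wide, 25 mm high; bystander. Origin: centre of its underside.
- timer: Small kitchen timer, 64 x 64 x 21 mm; bystander. Origin: centre of its underside.
- slide_pack: Carton, 30 x 78 x 28 mm; bystander. Origin: centre of its underside.
- dropper_1: Dropper bottle, 36 mm wide, 106 mm high; bystander. Origin: centre of its underside.
Mind the look-alikes: they are no part of the job. What is shaped like the part that bears rest_top but purple is not meant.

How it is judged:
By the outcome, as a careful person would: the job done as asked, in the order asked, and still so for the second after the job is handed in, with the robot touching nothing.
It also fails if it takes over 62 s, if anything falls off the work surface, if the arm or the gripper's body presses on something with over 40 N, if the wrist force passes 120 N, or if a joint passes its speed limit or range.

## Robot

A 6-joint arm with a two-finger parallel gripper is mounted at the origin on a cart in front of the work surface, level with it; the furniture and walls round the work are solid. World frame = base frame: x ahead of the robot, y to its left, z up, the work surface at z = 0. Lengths are in m, angles in degrees, forces in N, time in s.
With the tool pointing down it reaches from about 0.35 to 0.875 m from the base axis. Payload 4.2 kg.
Tool frame: the origin (TCP) lies on the front face of the gripper's body, between the roots of the fingers; the fingertips stand 70 mm ahead of it and the grasp point (between the pads) lies 51 mm ahead of it (r.nose_length is the distance from the TCP to the fingertips, in m); z points along the fingers, y is the direction in which the jaws open and shut (so a half turn about z gives the same grasp; the last joint's range is limited). The gripper opens to 87 mm and grips with 3 to 60 N. Pads are 19 mm wide; open, the fingers measure 117 mm over their backs; the gripper's body (75 mm by 190 mm) begins 51 mm behind the grasp point.
Start: joints at [-59.038, 22.042, 0.453, 0, -68.411, -14.817], TCP at [0.174, -0.6, 0.292] pointing down, gripper open.
Joint ranges: [-179.83, 179.83], [-69.29, 118.12], [-61.27, 80.66], [-181.25, 117.63], [-171.15, -9.14], [-177.46, 177.46]. Speed limits (degrees/s): [159.86, 159.86, 180, 180, 180, 180].

## Interface

Orientations are given as a 3x3 rotation matrix whose columns are the frame's x, y, z axes.
In Python, from station import telemetry, capture, order, r gives the robot as it stands.
- The arm moves only by the tool drive_tool, never from a script. Its argument "series" is a list of rows, each a list of 4 numbers: the shift along the tool's x, y, z as a fraction of full scale, then the turn about the tool's z as a fraction of full scale. In form: [[dx, dy, dz, turn], ...]. A call has 1 to 10 rows; each row is the pose to reach, as a shift and turn from the pose commanded when the call began, along the tool's axes at that moment; what a row does not reach only later rows make up. Full scale, the value 1, is 0.12 m for a shift and 2 rad for a turn. A row lasts 1/8 s, in which the tool goes at most 62.5 mm and 10.7 degrees, less where a joint would pass 70% of its speed; a pose out of reach is approached as far as the arm can. A call with a number of a shift or a turn outside -1 to 1 is refused whole. A call with a gripper value outside its range is refused whole. "fingers" is the finger opening in mm, from 0 to 87, set as the call begins (left out, the last holds). The fingers move at their own pace and stop on an object; the grip force is fixed at half the most. Time passes only in rows, so rows that repeat a pose let the fingers close. It gives the time, the measured TCP pose, the force and the opening at its end, in the units of the state.
- telemetry.sense(): the state, without advancing time (a new reading comes with each control period).
- capture(name): name is "scene" or "top"; returns a dict with "color" (420x560x3 uint8, blue, green, red), "fx", "fy", "cx", "cy" (pixels), "k1" (the pictures are not rectified: a ray, as slopes to the right and down, at radius r is drawn at 1 + k1 r^2 times it, then the intrinsics apply), "eye" and "attitude" of the camera in the world. Camera axes: x right, y up, looking along -z (the intrinsics and any distortion apply to the point x, -y, -z); pixel columns grow to the right and rows downward; lengths in m; the calibration is good to about 2 mm. A picture is of the moment at which its call begins. There is no depth.
- order.finish_job(): hands the job in, once; it reports no verdict.
The state is a dict: "time_s": time; "joints": joint angles; "joint_velocities": joint speeds; "effort": joint torques, N m; "tcp_pos": TCP position; "ee_rot": TCP orientation; "wrist_force": force on the tool from outside, world axes, zero at the start; "moment": the same for the moment, N m; "gripper_width": opening from 0.0 (shut) to 1.0 (fully open).
Only numpy, scipy, OpenCV 4.12 (cv2) and the standard library are available. Lean on these libraries where they do the work, as an engineer would, in place of code of your own. Each camera call takes 0.05 s, during which the arm holds its last target. There are 200 camera calls.

## Working session

There is one attempt and no reset: what is moved stays moved. The work goes in short steps, Python scripts to look and compute and a tool call to move; the robot and the scene stay as the last step left them, time stands still between calls to the robot, and variables do not carry over. Pictures are saved under pics/ and viewed, about 8 in all and at most 12, crops included, and the job is handed in when it is done.

Besides the shell and the picture viewer there is one more tool, called after ">>>" as name([rows], argument=value, ...), one row to a line, values as JSON. drive_tool: Moves the arm, as the interface text tells. Shift numbers are shares of 0.12 m and turn numbers shares of 2 rad, none past 1 either way. Its arguments: {"type":"object","properties":{"series":{"type":"array","items":{"type":"array","items":{"type":"number","minimum":-1,"maximum":1}}},"fingers":{"type":"number"}},"required":["series"]}

```bash
ls; mkdir -p pics
cat > h.py <<'E'
import numpy as np, cv2
from station import telemetry, capture, order, r
def ray(c,u,v):
    K=np.array([[c["fx"],0,c["cx"]],[0,c["fy"],c["cy"]],[0,0,1.]])
    d=np.array([(u-c["cx"])/c["fx"],(v-c["cy"])/c["fy"]]); s=d.copy()
    for _ in range(20): s=d/(1+c["k1"]*(s@s))
    w=np.array(c["attitude"])@np.array([s[0],-s[1],-1.])
    return np.array(c["eye"]),w/np.linalg.norm(w)
def onz(c,u,v,z):
    o,d=ray(c,u,v); return o+d*(z-o[2])/d[2]
def proj(c,p):
    q=np.array(c["attitude"]).T@(np.array(p)-np.array(c["eye"])); s=np.array([q[0],-q[1]])/-q[2]
    s=s*(1+c["k1"]*(s@s)); return np.array([s[0]*c["fx"]+c["cx"],s[1]*c["fy"]+c["cy"]])
E
python3 - <<'E'
from h import *
for n in("scene","top"):
    c=capture(n); cv2.imwrite(f"pics/{n}0.png",c["color"]); print(n,c["fx"],c["cx"],c["cy"],c["k1"],c["eye"],np.round(c["attitude"],3).tolist())
s=telemetry.sense(); print(s["time_s"],s["tcp_pos"],s["ee_rot"],s["wrist_force"])
E
```

```text
pics
scene 483.3725310018121 271.6800744379375 199.79034803355881 -0.07697498203278902 [-0.3296103  -0.88487818  0.84332157] [[0.708, 0.385, -0.592], [-0.706, 0.392, -0.589], [0.006, 0.835, 0.549]]
top 392.4071090581615 277.1363872808727 207.07832571024966 0.016028887263646315 [ 0.45998519 -0.05012889  1.07907144] [[-0.024, 0.994, -0.104], [-1.0, -0.026, -0.016], [-0.019, 0.103, 0.994]]
0.1 [ 0.1737203  -0.59996348  0.29127537] [[-9.60609153e-01 -2.77902287e-01 -6.11494619e-04]
 [-2.77902950e-01  9.60607391e-01  1.84119585e-03]
 [ 7.57337130e-05  1.93860574e-03 -9.99998118e-01]] [-1.13449126 -0.3702919   0.17607632]
```

View pics/scene0.png

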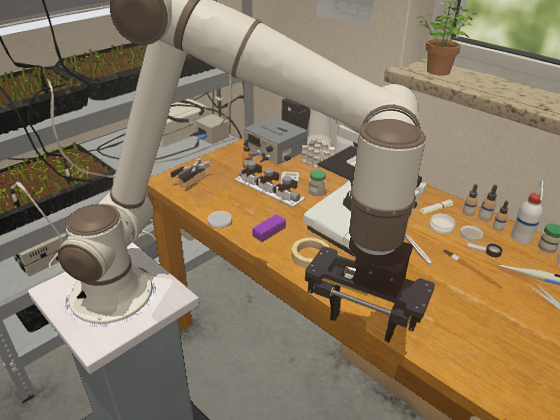

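View pics/top0.png

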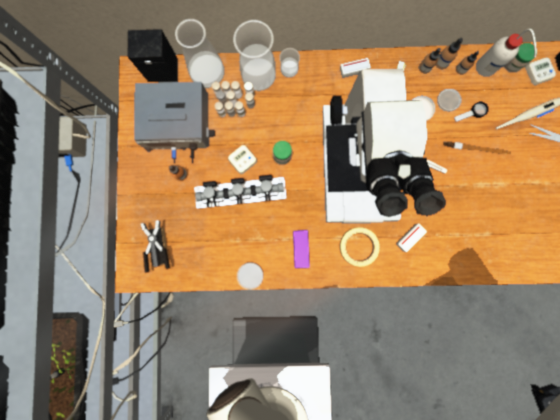

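The scene view shows the pliers on the rest at about (190,173), the manifold at (268,185) and the purple decoy at (268,228). In the top view the pliers are at (152,247) with the nose up, and the manifold spans (195..285,192). Next I'll enlarge both.

Run:
```python
from h import *
t=cv2.imread("pics/top0.png"); s=cv2.imread("pics/scene0.png")
f=lambda im,x,y,w,h,k: cv2.resize(im[y:y+h,x:x+w],None,fx=k,fy=k,interpolation=cv2.INTER_CUBIC)
a=f(t,130,215,50,60,5); b=f(t,187,165,110,50,5); 
c=f(s,165,150,60,45,5); d=f(s,230,150,80,60,5)
o=np.zeros((600,800,3),np.uint8)
o[:300,:250]=a; o[:250,250:800]=b; o[300:525,:300]=c; o[300:600,300:700]=d
cv2.imwrite("pics/crop.png",o)
c=capture("top")
for u,v in[(150,235),(240,192),(195,197),(285,188),(119,290)]: print(u,v,onz(c,u,v,0.04).round(3))
```

```text
150 235 [0.503 0.306 0.04 ]
240 192 [0.611 0.065 0.04 ]
195 197 [0.601 0.186 0.04 ]
285 188 [ 0.619 -0.055  0.04 ]
119 290 [0.361 0.386 0.04 ]
```

View pics/crop.png

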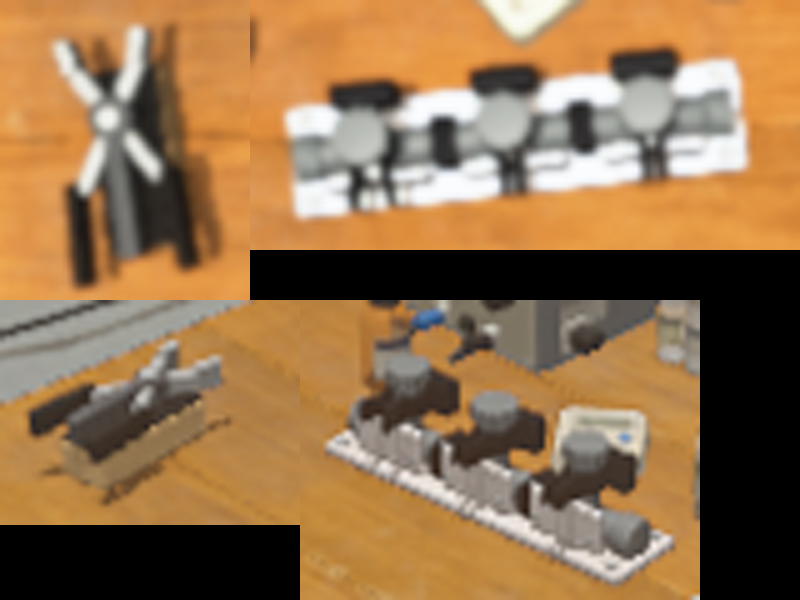

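The left outlet's clip is the open one: its ears at crop (352..388,205) are visibly wider apart than the others. The pliers' pivot is at about (151.6,238.6), with the nose tips around (142,224) and (157.4,221.4). Next I'll measure the caps and the pliers to sub-pixel accuracy.

Run:
```python
from h import *
cs=[capture("top") for _ in range(4)]; c=cs[0]
im=np.mean([k["color"] for k in cs],0).astype(np.uint8); cv2.imwrite("pics/avg.png",im)
K=8
def up(x,y,w,h): return cv2.resize(im[y:y+h,x:x+w],None,fx=K,fy=K,interpolation=cv2.INTER_CUBIC)
def full(p,x,y): return (np.array(p)+.5)/K-.5+np.array([x,y])
x0,y0=187,165; a=up(x0,y0,110,50); g=cv2.cvtColor(a,cv2.COLOR_BGR2GRAY)
H=cv2.HoughCircles(cv2.GaussianBlur(g,(0,0),3),cv2.HOUGH_GRADIENT_ALT,1,120,param1=60,param2=.6,minRadius=36,maxRadius=54)
caps=[]
for q in sorted(H[0].tolist()):
    p=onz(c,*full(q[:2],x0,y0),.074); caps.append(p); print("cap",full(q[:2],x0,y0).round(2),q[2]/K,p.round(4))
caps=np.array(caps); print(np.linalg.norm(np.diff(caps,axis=0),axis=1))
x0,y0=130,215; a=up(x0,y0,50,60); hsv=cv2.cvtColor(a,cv2.COLOR_BGR2HSV)
m=((hsv[...,1]<70)&(hsv[...,2]>135)).astype(np.uint8)
n,l,st,ce=cv2.connectedComponentsWithStats(m); k=1+np.argmax(st[1:,4]); m=(l==k).astype(np.uint8)
pts=np.argwhere(m)[:,::-1]; W=np.array([onz(c,*full(p,x0,y0),.05)[:2] for p in pts[::7]])
mu=W.mean(0); e,v=np.linalg.eigh(np.cov((W-mu).T)); d=v[:,1]*np.sign(v[0,1])
print("bright",mu.round(4),"yaw",np.degrees(np.arctan2(d[1],d[0])),"extent",((W-mu)@d).min(),((W-mu)@d).max(),((W-mu)@v[:,0]).min(),((W-mu)@v[:,0]).max())
for u,v_ in[(60,42),(137,32),(108,118),(85,283),(190,265),(76,187),(172,172)]: print((u,v_),onz(c,130+u/5-.4,215+v_/5-.4,.05).round(4))
o=a.copy(); cv2.drawContours(o,cv2.findContours(m,0,2)[0],-1,(0,0,255),1); cv2.imwrite("pics/m.png",o)
```

```text
Traceback (most recent call last):
TypeError: 'NoneType' object is not subscriptable
```

```bash
cat > m.py <<'E'
from h import *
c=capture("top"); im=cv2.imread("pics/avg.png")
K=8
def up(x,y,w,h): return cv2.resize(im[y:y+h,x:x+w],None,fx=K,fy=K,interpolation=cv2.INTER_CUBIC)
def full(p,x,y): return (np.array(p)+.5)/K-.5+np.array([x,y])
x0,y0=187,165; a=up(x0,y0,110,50); g=cv2.cvtColor(a,cv2.COLOR_BGR2GRAY)
H=cv2.HoughCircles(cv2.GaussianBlur(g,(0,0),3),cv2.HOUGH_GRADIENT,1,150,param1=50,param2=8,minRadius=40,maxRadius=50)
caps=[];o1=a.copy()
for q in sorted(H[0].tolist()):
    cv2.circle(o1,(int(q[0]),int(q[1])),int(q[2]),(0,0,255),1)
    p=onz(c,*full(q[:2],x0,y0),.074); caps.append(p); print("cap",full(q[:2],x0,y0).round(2),q[2]/K,p.round(4))
caps=np.array(caps); print(np.linalg.norm(np.diff(caps,axis=0),axis=1))
x0,y0=130,215; a=up(x0,y0,50,60); hsv=cv2.cvtColor(a,cv2.COLOR_BGR2HSV)
m=((hsv[...,1]<70)&(hsv[...,2]>135)).astype(np.uint8)
n,l,st,ce=cv2.connectedComponentsWithStats(m); k=1+np.argmax(st[1:,4]); m=(l==k).astype(np.uint8)
pts=np.argwhere(m)[:,::-1]; W=np.array([onz(c,*full(p,x0,y0),.05)[:2] for p in pts[::7]])
mu=W.mean(0); e,v=np.linalg.eigh(np.cov((W-mu).T)); d=v[:,1]*np.sign(v[0,1])
print("bright",mu.round(4),"yaw",np.degrees(np.arctan2(d[1],d[0])),"extent",((W-mu)@d).min(),((W-mu)@d).max(),((W-mu)@v[:,0]).min(),((W-mu)@v[:,0]).max())
for u,v_ in[(60,42),(137,32),(108,118),(85,283),(190,265),(76,187),(172,172)]: print((u,v_),onz(c,130+u/5-.4,215+v_/5-.4,.05).round(4))
o=a.copy(); cv2.drawContours(o,cv2.findContours(m,0,2)[0],-1,(0,0,255),1)
O=np.zeros((600,800,3),np.uint8); O[:480,:400]=o; O[:200,400:]=cv2.resize(o1,(400,182))[:200] if 0 else cv2.copyMakeBorder(cv2.resize(o1,(400,182)),0,18,0,0,0)
cv2.imwrite("pics/m.png",O)
E
python3 m.py
```

```text
cap [200.25 213.5 ] 6.025000095367432 [0.5533 0.1651 0.074 ]
cap [207.88 192.  ] 6.037499904632568 [0.6087 0.1451 0.074 ]
cap [227.5 210.5] 6.175000190734863 [0.5592 0.0946 0.074 ]
cap [237.25 188.5 ] 5.474999904632568 [0.6158 0.0687 0.074 ]
cap [240. 166.] 5.512499809265137 [0.6749 0.0607 0.074 ]
cap [254.25 206.88] 5.574999809265137 [0.5668 0.0254 0.074 ]
cap [265.5  185.12] 5.75 [ 0.6227 -0.0048  0.074 ]
[0.05896871 0.0706829  0.06230712 0.05961905 0.1137229  0.06355028]
bright [0.4954 0.3091] yaw 13.186050919750643 extent -0.04015340893353569 0.04221083633992387 -0.015340824936326176 0.01648639949334987
(60, 42) [0.5343 0.3253 0.05  ]
(137, 32) [0.5386 0.2847 0.05  ]
(108, 118) [0.4937 0.2996 0.05  ]
(85, 283) [0.4083 0.3107 0.05  ]
(190, 265) [0.4162 0.2559 0.05  ]
(76, 187) [0.4581 0.316  0.05  ]
(172, 172) [0.4646 0.2657 0.05  ]
```

View pics/m.png

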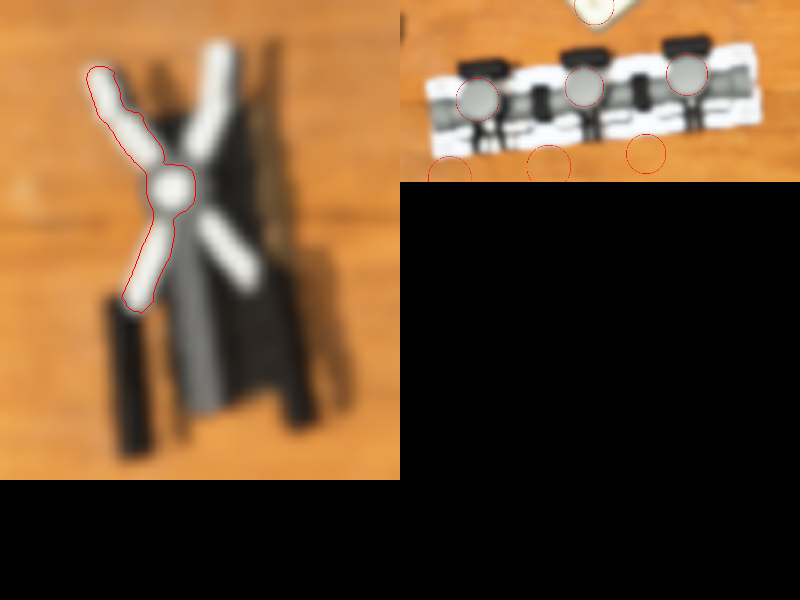

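The caps come out 75 mm apart on average, as they should be: the left one at (0.609,0.144), outlet yaw about 5.3°. The pliers' yaw is about 9.9° and the grip point is about (0.440,0.288). I'll move above it now, passing between the base and the microscope.

>>> drive_tool([
  [-0.3,0.3,0,0.02],
  [-0.6,0.6,0,0.054],
  [-0.91,0.89,0,0.054],
  [-0.91,0.89,0,0.054],
  [-0.91,0.89,0,0.054],
], fingers=87)

```text
time_s: 1.02
tcp_pos: [0.2492, -0.4676, 0.2926]
ee_rot: [[-0.985, -0.174, 0.0], [-0.174, 0.985, -0.001], [-0.0, -0.001, -1.0]]
wrist_force: [0.2, -0.1, 0.2]
gripper_width: 1.001
```

>>> drive_tool([
  [-0.27,0.33,0,0],
  [-0.54,0.66,0,0],
  [-0.81,0.99,0,0],
  [-0.81,0.99,0,0],
])

```text
time_s: 1.52
tcp_pos: [0.3252, -0.3326, 0.2924]
ee_rot: [[-0.984, -0.176, 0.001], [-0.176, 0.984, -0.0], [-0.0, -0.0, -1.0]]
wrist_force: [0.5, -0.0, -0.0]
gripper_width: 1.001
```

>>> drive_tool([
  [-0.27,0.33,0,0],
  [-0.54,0.66,0,0],
  [-0.81,0.99,0,0],
  [-0.81,0.99,0,0],
])

```text
time_s: 2.02
tcp_pos: [0.4008, -0.1991, 0.2923]
ee_rot: [[-0.984, -0.175, 0.0], [-0.175, 0.984, -0.0], [-0.0, -0.0, -1.0]]
wrist_force: [0.5, 0.7, -0.1]
gripper_width: 0.999
```

>>> drive_tool([
  [-0.08,0.33,0,0],
  [-0.17,0.66,0,0],
  [-0.26,0.99,0,0],
  [-0.26,0.99,0,0],
])

```text
time_s: 2.52
tcp_pos: [0.41, -0.0773, 0.2923]
ee_rot: [[-0.985, -0.174, 0.0], [-0.174, 0.985, -0.0], [-0.0, -0.0, -1.0]]
wrist_force: [0.4, -0.1, 0.0]
gripper_width: 1.003
```

>>> drive_tool([
  [-0.08,0.33,0,0],
  [-0.17,0.66,0,0],
  [-0.26,0.99,0,0],
  [-0.26,0.99,0,0],
])

```text
time_s: 3.02
tcp_pos: [0.4207, 0.0451, 0.2922]
ee_rot: [[-0.985, -0.173, -0.0], [-0.173, 0.985, -0.0], [0.0, -0.0, -1.0]]
wrist_force: [-0.9, -0.1, -0.8]
gripper_width: 0.998
```

>>> drive_tool([
  [-0.08,0.33,0,0],
  [-0.17,0.66,0,0],
  [-0.26,0.99,0,0],
  [-0.26,0.99,0,0],
])

```text
time_s: 3.52
tcp_pos: [0.4312, 0.1675, 0.2919]
ee_rot: [[-0.985, -0.173, -0.0], [-0.173, 0.985, -0.001], [0.001, -0.001, -1.0]]
wrist_force: [0.4, -0.6, 0.1]
gripper_width: 1.001
```

>>> drive_tool([
  [-0.08,0.33,0,0],
  [-0.17,0.66,0,0],
  [-0.26,0.99,0,0],
  [-0.26,0.99,0,0],
  [-0.26,0.99,0,0],
  [-0.26,0.99,0,0],
])

```text
time_s: 4.28
tcp_pos: [0.4404, 0.2881, 0.2923]
ee_rot: [[-0.985, -0.171, -0.0], [-0.171, 0.985, -0.0], [0.0, -0.0, -1.0]]
wrist_force: [-0.9, 0.4, -0.5]
gripper_width: 1.003
```

>>> drive_tool([
  [0,0,0.4,0],
  [0,0,0.8,0],
  [0,0,1,0],
  [0,0,1,0],
])

```text
time_s: 4.78
tcp_pos: [0.4396, 0.2882, 0.1708]
ee_rot: [[-0.985, -0.172, -0.003], [-0.172, 0.985, -0.003], [0.003, -0.003, -1.0]]
wrist_force: [-0.4, -0.6, 0.3]
gripper_width: 0.999
```

>>> drive_tool([
  [0,0,0.27,0],
  [0,0,0.27,0],
  [0,0,0.27,0],
])

```text
time_s: 5.15
tcp_pos: [0.441, 0.2903, 0.1416]
ee_rot: [[-0.985, -0.173, 0.002], [-0.173, 0.985, 0.002], [-0.002, 0.001, -1.0]]
wrist_force: [0.4, 0.3, -0.6]
gripper_width: 0.997
```

Run:
```python
from h import *
o=[]
for n,(x,y,w,h) in(("top",(110,190,100,100)),("scene",(150,120,100,100))):
    c=capture(n); o.append(cv2.resize(c["color"][y:y+h,x:x+w],(400,400),interpolation=cv2.INTER_CUBIC))
    T=np.array(telemetry.sense()["tcp_pos"]); print(n,[((proj(c,p)-[x,y])*4).round(0) for p in (T+[0,0,-.07],[.495,.2975,.05])])
cv2.imwrite("pics/g1.png",np.hstack(o))
```

```text
top [array([167., 274.]), array([168., 191.])]
scene [array([132., 181.]), array([182., 178.])]
```

View pics/g1.png

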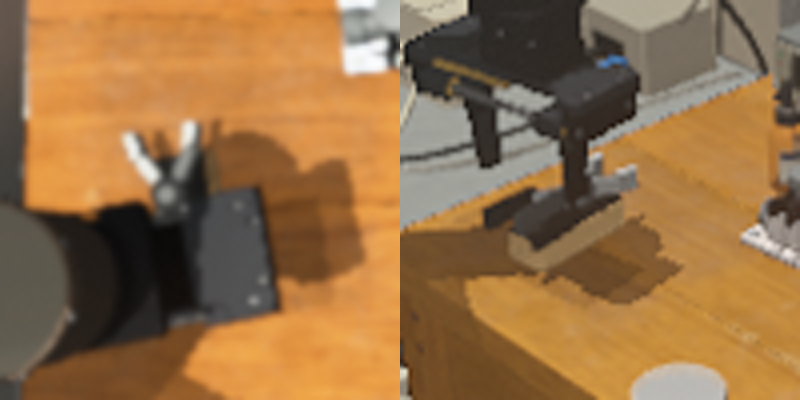

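The pivot projects within a pixel of where it shows, at (165,190), and the fingers straddle the handles, so I'll descend.

>>> drive_tool([
  [0,0,0.15,0],
  [0,0,0.3,0],
  [0,0,0.42,0],
  [0,0,0.42,0],
  [0,0,0.42,0],
])

```text
time_s: 5.88
tcp_pos: [0.4405, 0.2903, 0.0901]
ee_rot: [[-0.985, -0.173, 0.001], [-0.173, 0.985, 0.001], [-0.001, 0.001, -1.0]]
wrist_force: [0.4, 0.4, 1.1]
gripper_width: 1.001
```

>>> drive_tool([
  [0,0,0,0],
  [0,0,0,0],
  [0,0,0,0],
], fingers=68)

```text
time_s: 6.25
tcp_pos: [0.4402, 0.29, 0.0897]
ee_rot: [[-0.985, -0.173, 0.0], [-0.173, 0.985, 0.0], [-0.0, 0.0, -1.0]]
wrist_force: [-0.6, -0.2, -0.1]
gripper_width: 0.801
```

>>> drive_tool([
  [0,0,0,0],
  [0,0,0,0],
  [0,0,0,0],
], fingers=62)

```text
time_s: 6.62
tcp_pos: [0.4402, 0.29, 0.0895]
ee_rot: [[-0.985, -0.173, 0.0], [-0.173, 0.985, 0.0], [-0.0, 0.0, -1.0]]
wrist_force: [-0.7, 0.9, -0.4]
gripper_width: 0.72
```

>>> drive_tool([
  [0,0,0,0],
  [0,0,0,0],
  [0,0,0,0],
], fingers=61)

```text
time_s: 7.0
tcp_pos: [0.4401, 0.2899, 0.0895]
ee_rot: [[-0.985, -0.173, 0.0], [-0.173, 0.985, 0.0], [-0.0, 0.0, -1.0]]
wrist_force: [-0.9, 1.0, 0.7]
gripper_width: 0.707
```

>>> drive_tool([
  [0,0,0,0],
  [0,0,0,0],
  [0,0,0,0],
], fingers=60)

```text
time_s: 7.38
tcp_pos: [0.4401, 0.2898, 0.0895]
ee_rot: [[-0.985, -0.173, -0.0], [-0.173, 0.985, -0.0], [0.0, -0.0, -1.0]]
wrist_force: [-2.0, -0.1, 1.6]
gripper_width: 0.692
```

>>> drive_tool([
  [0,0,-0.02,0],
  [0,0,-0.05,0],
  [0,0,-0.08,0],
  [0,0,-0.08,0],
])

```text
time_s: 7.88
tcp_pos: [0.4403, 0.29, 0.0994]
ee_rot: [[-0.985, -0.173, 0.001], [-0.173, 0.985, 0.001], [-0.001, 0.0, -1.0]]
wrist_force: [-0.2, 0.0, -1.2]
gripper_width: 0.687
```

Run:
```python
from h import *
o=[]
for n,(x,y,w,h) in(("top",(110,190,100,100)),("scene",(150,120,100,100))):
    c=capture(n); o.append(cv2.resize(c["color"][y:y+h,x:x+w],(400,400),interpolation=cv2.INTER_CUBIC))
cv2.imwrite("pics/g2.png",np.hstack(o))
```

```text
(no output)
```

View pics/g2.png

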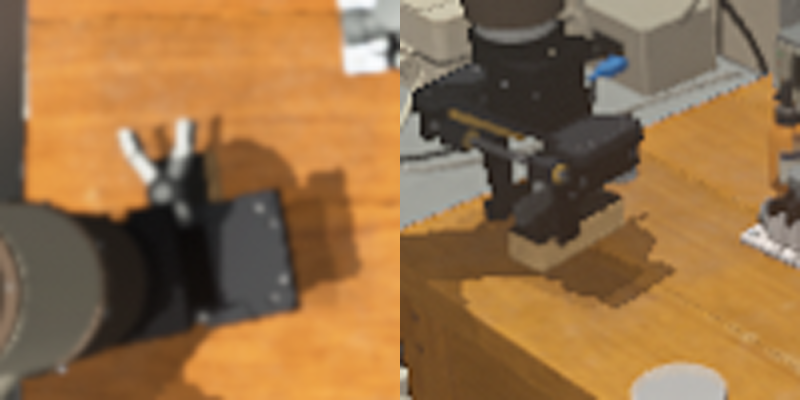

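The pliers have lifted: weight −1.2 N, jaws open at (120,130) and (185,125). Now I'll carry them in front of the open clip.

>>> drive_tool([
  [0,0,-0.15,0],
  [0,0,-0.3,0.02],
  [0,0,-0.45,0.04],
  [0,0,-0.5,0.04],
  [0,0,-0.5,0.04],
])

```text
time_s: 8.6
tcp_pos: [0.44, 0.2898, 0.159]
ee_rot: [[-0.996, -0.094, 0.0], [-0.094, 0.996, 0.0], [-0.0, 0.0, -1.0]]
wrist_force: [-0.0, -0.8, -1.3]
gripper_width: 0.691
```

>>> drive_tool([
  [0.01,-0.15,0,0],
  [0.03,-0.33,0,0],
  [0.045,-0.51,0,0],
  [0.058,-0.67,0,0],
  [0.058,-0.67,0,0],
])

```text
time_s: 9.22
tcp_pos: [0.4406, 0.2073, 0.1591]
ee_rot: [[-0.996, -0.091, -0.0], [-0.091, 0.996, -0.0], [0.0, -0.0, -1.0]]
wrist_force: [-0.2, -0.0, -1.1]
gripper_width: 0.695
```

>>> drive_tool([
  [0.01,-0.15,0,0],
  [0.03,-0.33,0,0],
  [0.045,-0.51,0,0],
  [0.058,-0.67,0,0],
  [0.058,-0.67,0,0],
])

```text
time_s: 9.85
tcp_pos: [0.4411, 0.1269, 0.159]
ee_rot: [[-0.996, -0.092, -0.0], [-0.092, 0.996, -0.0], [0.001, -0.0, -1.0]]
wrist_force: [0.9, -0.1, -0.9]
gripper_width: 0.692
```

>>> drive_tool([
  [0,0,0.15,0],
  [0,0,0.3,0],
  [0,0,0.45,0],
  [0,0,0.55,0],
  [0,0,0.55,0],
  [0,0,0.55,0],
  [0,0,0.55,0],
])

```text
time_s: 10.72
tcp_pos: [0.4417, 0.1288, 0.0937]
ee_rot: [[-0.996, -0.094, 0.001], [-0.094, 0.996, 0.001], [-0.001, 0.001, -1.0]]
wrist_force: [-0.8, -0.4, -1.0]
gripper_width: 0.694
```

```bash
cat > look.py <<'E'
import sys
from h import *
cs=[capture("top") for _ in range(3)]; c=cs[0]; im=np.mean([k["color"] for k in cs],0).astype(np.uint8)
x,y,w,h=180,165,70,75
a=cv2.resize(im[y:y+h,x:x+w],None,fx=8,fy=8,interpolation=cv2.INTER_CUBIC); cv2.imwrite(sys.argv[1],a)
s=telemetry.sense(); print(s["tcp_pos"],s["wrist_force"],s["gripper_width"]*87)
T=np.array(s["tcp_pos"]); R=np.array(s["ee_rot"]); f=-R[:,0]; 
for p in (T+.056*f,T+.102*f,[.6087,.1444,.114],[.5878,.1424,.094]): print(((proj(c,np.array(p)+[0,0,-.04])-[x,y]+.5)*8-.5).round(0))
E
python3 look.py pics/a1.png
```

```text
[0.44152433 0.12861979 0.09349044] [-0.03189414 -0.07995291 -2.32784847] 60.6074359250574
[275. 565.]
[261. 426.]
[229. 219.]
[247. 291.]
```

View pics/a1.png

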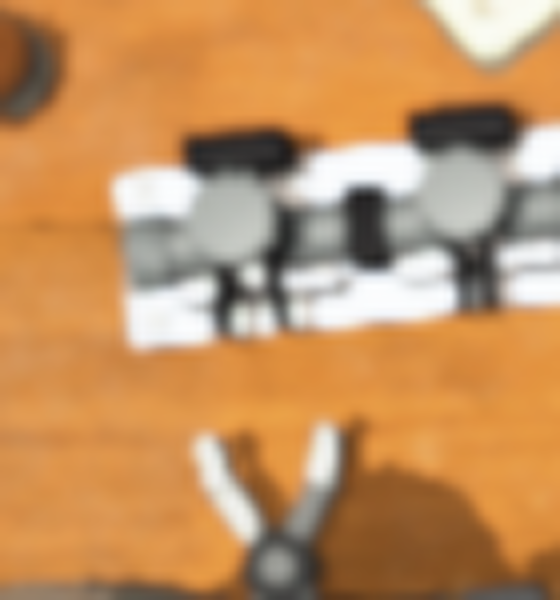

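The jaws are lined up with the open clip: tips at (205,435) and (328,430), ear ends around (226..285,327). The tips' middle sits about 1 mm too far right, so I'll shift 0.8 mm left and advance to just short of the ends.

>>> drive_tool([
  [-0.04,0.007,0,0],
  [-0.09,0.007,0,0],
  [-0.14,0.007,0,0],
  [-0.2,0.007,0,0],
  [-0.2,0.007,0,0],
  [-0.2,0.007,0,0],
])

```text
time_s: 11.62
tcp_pos: [0.465, 0.1314, 0.0929]
ee_rot: [[-0.996, -0.093, -0.001], [-0.093, 0.996, -0.0], [0.001, -0.0, -1.0]]
wrist_force: [0.4, 0.1, -1.2]
gripper_width: 0.693
```

>>> drive_tool([
  [-0.02,0,0,0],
  [-0.04,0,0,0],
  [-0.06,0,0,0],
  [-0.08,0,0,0],
  [-0.1,0,0,0],
  [-0.1,0,0,0],
  [-0.1,0,0,0],
])

```text
time_s: 12.5
tcp_pos: [0.477, 0.1326, 0.093]
ee_rot: [[-0.996, -0.094, -0.0], [-0.094, 0.996, -0.0], [0.0, -0.0, -1.0]]
wrist_force: [0.0, -0.4, -1.2]
gripper_width: 0.689
```

```bash
python3 look.py pics/a2.png
```

```text
[0.47702935 0.13268448 0.09305638] [ 0.49506905 -0.05809342 -1.45528995] 60.25753968833966
[262. 457.]
[248. 319.]
[229. 219.]
[247. 291.]
```

View pics/a2.png

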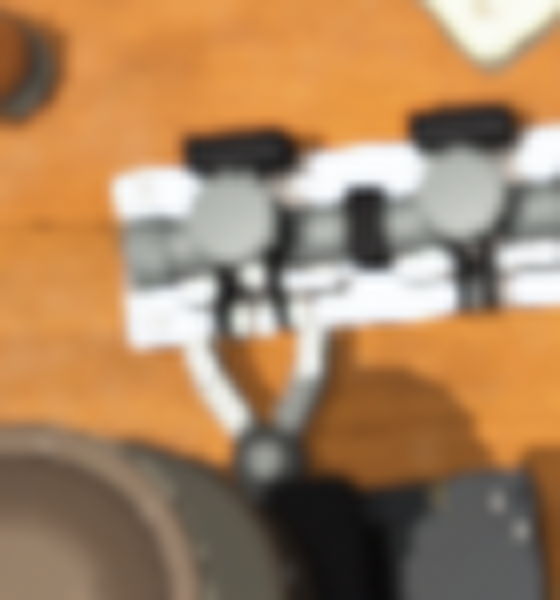

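The jaws now span the ear ends (inner edges about 210 and 302, ears about 215 to 290), still sitting a touch right. I'll nudge left 0.7 mm and advance in small steps, watching the force.

>>> drive_tool([
  [0,0.006,0,0],
  [-0.01,0.006,0,0],
  [-0.02,0.006,0,0],
  [-0.03,0.006,0,0],
  [-0.04,0.006,0,0],
  [-0.04,0.006,0,0],
])

```text
time_s: 13.4
tcp_pos: [0.4819, 0.1339, 0.093]
ee_rot: [[-0.996, -0.094, 0.0], [-0.094, 0.996, 0.0], [-0.0, 0.0, -1.0]]
wrist_force: [-0.7, -0.7, -0.9]
gripper_width: 0.692
```

>>> drive_tool([
  [-0.006,0,0,0],
  [-0.012,0,0,0],
  [-0.012,0,0,0],
])

```text
time_s: 13.78
tcp_pos: [0.4833, 0.134, 0.093]
ee_rot: [[-0.996, -0.094, -0.0], [-0.094, 0.996, 0.0], [0.0, 0.0, -1.0]]
wrist_force: [-0.1, -1.4, -2.1]
gripper_width: 0.694
```

>>> drive_tool([
  [-0.006,0,0,0],
  [-0.012,0,0,0],
  [-0.012,0,0,0],
])

```text
time_s: 14.15
tcp_pos: [0.4848, 0.1342, 0.0931]
ee_rot: [[-0.996, -0.094, 0.0], [-0.094, 0.996, 0.0], [-0.0, 0.0, -1.0]]
wrist_force: [0.1, 0.3, -0.9]
gripper_width: 0.692
```

>>> drive_tool([
  [-0.008,0,0,0],
  [-0.008,0,0,0],
  [-0.008,0,0,0],
])

```text
time_s: 14.52
tcp_pos: [0.4856, 0.1342, 0.093]
ee_rot: [[-0.996, -0.094, -0.0], [-0.094, 0.996, -0.0], [0.0, -0.0, -1.0]]
wrist_force: [-0.4, -0.5, -1.2]
gripper_width: 0.691
```

>>> drive_tool([
  [-0.008,0,0,0],
  [-0.008,0,0,0],
  [-0.008,0,0,0],
])

```text
time_s: 14.9
tcp_pos: [0.4866, 0.1343, 0.093]
ee_rot: [[-0.996, -0.094, -0.0], [-0.094, 0.996, -0.0], [0.0, -0.0, -1.0]]
wrist_force: [0.4, 0.4, -1.1]
gripper_width: 0.693
```

>>> drive_tool([
  [-0.008,0,0,0],
  [-0.008,0,0,0],
  [-0.008,0,0,0],
])

```text
time_s: 15.28
tcp_pos: [0.4876, 0.1344, 0.093]
ee_rot: [[-0.996, -0.094, -0.0], [-0.094, 0.996, -0.0], [0.0, -0.0, -1.0]]
wrist_force: [0.2, 0.0, -1.7]
gripper_width: 0.692
```

>>> drive_tool([
  [-0.008,0,0,0],
  [-0.008,0,0,0],
  [-0.008,0,0,0],
])

```text
time_s: 15.65
tcp_pos: [0.4883, 0.1344, 0.0929]
ee_rot: [[-0.996, -0.094, -0.001], [-0.094, 0.996, -0.0], [0.001, -0.0, -1.0]]
wrist_force: [-1.9, -0.3, -1.2]
gripper_width: 0.693
```

>>> drive_tool([
  [-0.006,0,0,0],
  [-0.006,0,0,0],
  [-0.006,0,0,0],
])

```text
time_s: 16.02
tcp_pos: [0.4885, 0.1343, 0.0928]
ee_rot: [[-0.996, -0.093, -0.002], [-0.093, 0.996, -0.001], [0.002, -0.001, -1.0]]
wrist_force: [-3.5, 0.2, -1.1]
gripper_width: 0.693
```

```bash
python3 look.py pics/a3.png
```

```text
[0.4885546  0.13426005 0.09280389] [-4.44474486  0.31505685 -1.30421604] 60.07714473868031
[257. 422.]
[243. 284.]
[229. 219.]
[247. 291.]
```

View pics/a3.png

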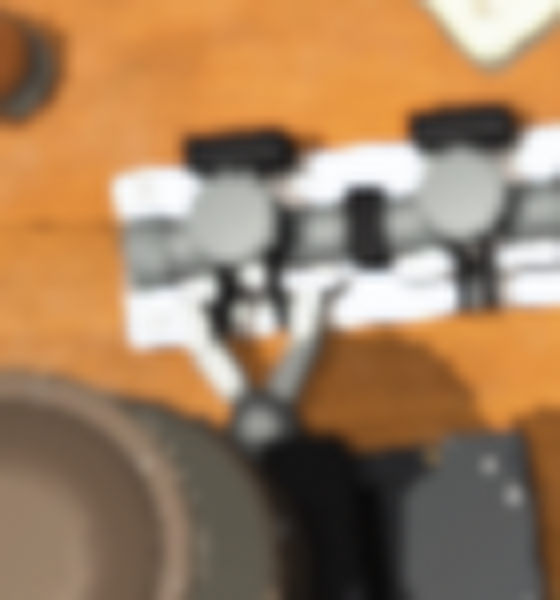

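The nose is on the plate at −4 N, and the jaws straddle both ears: tips around (195,290) and (315,285), ears (225..285,315). Now I'll squeeze in steps, easing back as the tips advance.

>>> drive_tool([
  [0.004,0,0,0],
  [0.008,0,0,0],
  [0.01,0,0,0],
  [0.01,0,0,0],
], fingers=52)

```text
time_s: 16.68
tcp_pos: [0.486, 0.1337, 0.0923]
ee_rot: [[-0.996, -0.093, -0.005], [-0.093, 0.996, -0.002], [0.005, -0.002, -1.0]]
wrist_force: [-7.5, 2.4, -0.7]
gripper_width: 0.599
```

>>> drive_tool([
  [0.003,0,0,0],
  [0.005,0,0,0],
  [0.005,0,0,0],
], fingers=46)

```text
time_s: 17.05
tcp_pos: [0.4841, 0.1335, 0.0918]
ee_rot: [[-0.996, -0.094, -0.008], [-0.094, 0.996, -0.003], [0.008, -0.002, -1.0]]
wrist_force: [-11.3, 3.1, 0.3]
gripper_width: 0.537
```

>>> drive_tool([
  [0.006,0,0,0],
  [0.012,0,0,0],
  [0.012,0,0,0],
])

```text
time_s: 17.42
tcp_pos: [0.4838, 0.1336, 0.0922]
ee_rot: [[-0.996, -0.094, -0.005], [-0.094, 0.996, -0.002], [0.005, -0.002, -1.0]]
wrist_force: [-7.6, 2.1, -1.2]
gripper_width: 0.535
```

>>> drive_tool([
  [0.008,0,0,0],
  [0.016,0,0,0],
  [0.016,0,0,0],
])

```text
time_s: 17.8
tcp_pos: [0.4834, 0.1338, 0.0928]
ee_rot: [[-0.996, -0.094, -0.002], [-0.094, 0.996, -0.001], [0.002, -0.001, -1.0]]
wrist_force: [-5.3, 0.6, -1.8]
gripper_width: 0.535
```

>>> drive_tool([
  [0.006,0,0,0],
  [0.012,0,0,0],
  [0.012,0,0,0],
], fingers=42)

```text
time_s: 18.18
tcp_pos: [0.482, 0.1337, 0.0928]
ee_rot: [[-0.996, -0.093, -0.002], [-0.093, 0.996, -0.001], [0.002, -0.001, -1.0]]
wrist_force: [-5.5, 0.8, -2.4]
gripper_width: 0.49
```

>>> drive_tool([
  [0.008,0,0,0],
  [0.016,0,0,0],
  [0.018,0,0,0],
], fingers=38)

```text
time_s: 18.55
tcp_pos: [0.4808, 0.1338, 0.0932]
ee_rot: [[-0.996, -0.094, 0.001], [-0.094, 0.996, 0.0], [-0.001, 0.0, -1.0]]
wrist_force: [-3.8, 0.1, -1.0]
gripper_width: 0.443
```

>>> drive_tool([
  [0.006,0,0,0],
  [0.01,0,0,0],
  [0.01,0,0,0],
], fingers=35)

```text
time_s: 18.92
tcp_pos: [0.48, 0.1338, 0.0934]
ee_rot: [[-0.996, -0.094, 0.002], [-0.094, 0.996, 0.001], [-0.002, 0.001, -1.0]]
wrist_force: [-0.7, -1.2, -1.0]
gripper_width: 0.412
```

>>> drive_tool([
  [0,0,0,0],
  [0,0,0,0],
  [0,0,0,0],
], fingers=33)

```text
time_s: 19.3
tcp_pos: [0.4798, 0.1339, 0.0932]
ee_rot: [[-0.996, -0.094, 0.001], [-0.094, 0.996, 0.001], [-0.001, 0.0, -1.0]]
wrist_force: [0.2, -1.5, -0.3]
gripper_width: 0.398
```

>>> drive_tool([
  [0,0,0,0],
  [0,0,0,0],
  [0,0,0,0],
  [0,0,0,0],
], fingers=30)

```text
time_s: 19.8
tcp_pos: [0.4798, 0.1339, 0.0932]
ee_rot: [[-0.996, -0.094, 0.001], [-0.094, 0.996, 0.001], [-0.001, 0.0, -1.0]]
wrist_force: [1.6, -0.5, -0.1]
gripper_width: 0.397
```

The width stalled at 34.6 mm under the full 30 N, so the jaws are on a solid, shut clip. I'll open up and look.

>>> drive_tool([
  [0,0,0,0],
  [0,0,0,0],
  [0,0,0,0],
], fingers=46)

```text
time_s: 20.18
tcp_pos: [0.479, 0.1336, 0.0929]
ee_rot: [[-0.996, -0.094, -0.001], [-0.094, 0.996, -0.0], [0.001, -0.0, -1.0]]
wrist_force: [0.6, 0.6, -1.8]
gripper_width: 0.522
```

>>> drive_tool([
  [0,0,0,0],
  [0,0,0,0],
  [0,0,0,0],
  [0,0,0,0],
], fingers=60)

```text
time_s: 20.68
tcp_pos: [0.4793, 0.1336, 0.0931]
ee_rot: [[-0.996, -0.094, 0.0], [-0.094, 0.996, 0.0], [-0.0, 0.0, -1.0]]
wrist_force: [-0.3, -0.5, 0.0]
gripper_width: 0.688
```

>>> drive_tool([
  [0.05,0,0,0],
  [0.1,0,0,0],
  [0.16,0,0,0],
  [0.22,0,0,0],
  [0.28,0,0,0],
  [0.3,0,0,0],
  [0.3,0,0,0],
])

```text
time_s: 21.55
tcp_pos: [0.4434, 0.1304, 0.0932]
ee_rot: [[-0.996, -0.094, 0.0], [-0.094, 0.996, 0.0], [-0.0, 0.0, -1.0]]
wrist_force: [0.6, 0.1, -1.3]
gripper_width: 0.689
```

```bash
python3 look.py pics/a4.png
```

```text
[0.44373446 0.13038448 0.09308519] [ 0.27599617 -0.83048581 -1.13659108] 60.44191168367581
[270. 558.]
[256. 419.]
[229. 219.]
[247. 291.]
```

View pics/a4.png

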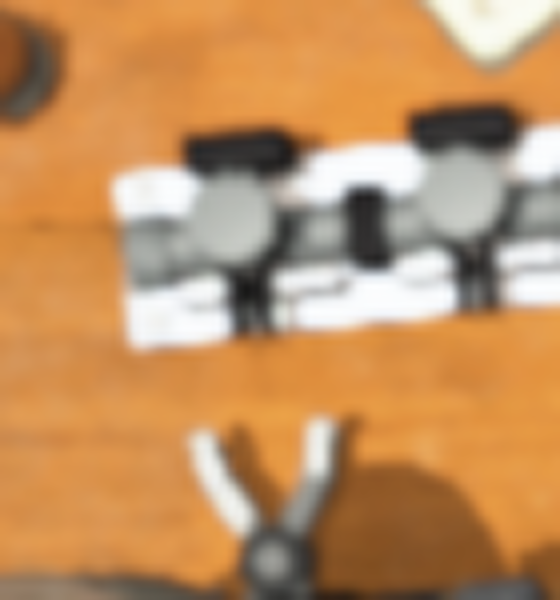

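The left clip is now shut, its ears as narrow as its neighbour's at (250,300). The pliers are still held as before, so I'll take them back to the rest.

>>> drive_tool([
  [0,0,-0.15,0],
  [0,0,-0.3,0],
  [0,0,-0.45,0],
  [0,0,-0.55,0],
  [0,0,-0.55,0],
])

```text
time_s: 22.32
tcp_pos: [0.4439, 0.1305, 0.1597]
ee_rot: [[-0.996, -0.094, 0.002], [-0.094, 0.996, 0.001], [-0.002, 0.001, -1.0]]
wrist_force: [-0.7, -0.5, -0.8]
gripper_width: 0.692
```

>>> drive_tool([
  [-0.01,0.15,0,0],
  [-0.02,0.33,0,0],
  [-0.035,0.5,0,0],
  [-0.047,0.663,0,0],
  [-0.047,0.663,0,0],
])

```text
time_s: 22.95
tcp_pos: [0.4417, 0.2117, 0.1588]
ee_rot: [[-0.995, -0.096, 0.0], [-0.096, 0.995, -0.0], [-0.0, -0.0, -1.0]]
wrist_force: [0.3, 0.5, -0.7]
gripper_width: 0.692
```

>>> drive_tool([
  [-0.01,0.15,0,0],
  [-0.02,0.33,0,0],
  [-0.035,0.5,0,0],
  [-0.047,0.663,0,0],
  [-0.047,0.663,0,-0.02],
  [-0.047,0.663,0,-0.04],
  [-0.047,0.663,0,-0.04],
  [-0.047,0.663,0,-0.04],
])

```text
time_s: 23.95
tcp_pos: [0.4398, 0.2901, 0.159]
ee_rot: [[-0.985, -0.173, 0.0], [-0.173, 0.985, 0.0], [-0.0, 0.0, -1.0]]
wrist_force: [0.6, 0.4, -1.5]
gripper_width: 0.698
```

>>> drive_tool([
  [-0.004,0,0.15,0],
  [-0.004,0,0.3,0],
  [-0.004,0,0.45,0],
  [-0.004,0,0.5,0],
  [-0.004,0,0.5,0],
  [-0.004,0,0.5,0],
])

```text
time_s: 24.7
tcp_pos: [0.4406, 0.2902, 0.0998]
ee_rot: [[-0.985, -0.173, 0.001], [-0.173, 0.985, 0.001], [-0.001, 0.001, -1.0]]
wrist_force: [-0.8, 0.6, -1.5]
gripper_width: 0.693
```

>>> drive_tool([
  [0,0,0.02,0],
  [0,0,0.04,0],
  [0,0,0.06,0],
  [0,0,0.075,0],
  [0,0,0.075,0],
  [0,0,0.075,0],
])

```text
time_s: 25.45
tcp_pos: [0.4403, 0.2898, 0.0901]
ee_rot: [[-0.985, -0.173, -0.0], [-0.173, 0.985, -0.0], [0.0, -0.0, -1.0]]
wrist_force: [0.2, 0.2, -1.2]
gripper_width: 0.687
```

>>> drive_tool([
  [0,0,0.004,0],
  [0,0,0.006,0],
  [0,0,0.006,0],
  [0,0,0.006,0],
])

```text
time_s: 25.95
tcp_pos: [0.4403, 0.2898, 0.0895]
ee_rot: [[-0.985, -0.173, 0.0], [-0.173, 0.985, 0.0], [-0.0, 0.0, -1.0]]
wrist_force: [-0.9, 0.2, 0.7]
gripper_width: 0.687
```

It has touched down: the weight is off the wrist. I'll release slowly and lift away.

>>> drive_tool([
  [0,0,0,0],
  [0,0,0,0],
  [0,0,0,0],
], fingers=63)

```text
time_s: 26.32
tcp_pos: [0.4403, 0.2899, 0.0893]
ee_rot: [[-0.985, -0.173, 0.0], [-0.173, 0.985, 0.0], [-0.0, 0.0, -1.0]]
wrist_force: [-0.1, -0.1, 0.2]
gripper_width: 0.724
```

>>> drive_tool([
  [0,0,0,0],
  [0,0,0,0],
  [0,0,0,0],
  [0,0,0,0],
], fingers=84)

```text
time_s: 26.82
tcp_pos: [0.4403, 0.2898, 0.0893]
ee_rot: [[-0.985, -0.173, -0.0], [-0.173, 0.985, 0.0], [-0.0, 0.0, -1.0]]
wrist_force: [0.4, -0.5, 0.0]
gripper_width: 0.957
```

>>> drive_tool([
  [0,0,-0.15,0],
  [0,0,-0.35,0],
  [0,0,-0.65,0],
  [0,0,-1,0],
  [0,0,-1,0],
])

```text
time_s: 27.45
tcp_pos: [0.4415, 0.2911, 0.2129]
ee_rot: [[-0.985, -0.174, 0.006], [-0.173, 0.985, 0.006], [-0.007, 0.005, -1.0]]
wrist_force: [0.2, 0.1, -0.8]
gripper_width: 0.965
```

>>> drive_tool([
  [0.2,-0.3,-0.3,0],
  [0.3,-0.6,-0.5,0],
  [0.3,-1,-0.5,0],
  [0.3,-1,-0.5,0],
  [0.3,-1,-0.5,0],
])

```text
time_s: 28.08
tcp_pos: [0.4254, 0.1653, 0.2687]
ee_rot: [[-0.985, -0.172, -0.001], [-0.172, 0.985, -0.0], [0.001, -0.0, -1.0]]
wrist_force: [-0.2, 0.7, 0.4]
gripper_width: 0.966
```

Run:
```python
from h import *
cs=[capture("top") for _ in range(3)]; im=np.mean([k["color"] for k in cs],0).astype(np.uint8); old=cv2.imread("pics/avg.png")
f=lambda im,x,y,w,h,k: cv2.resize(im[y:y+h,x:x+w],None,fx=k,fy=k,interpolation=cv2.INTER_CUBIC)
s=capture("scene")["color"]
o=np.zeros((600,800,3),np.uint8)
o[:300,:250]=f(old,130,215,50,60,5); o[:300,250:500]=f(im,130,215,50,60,5); o[300:600,:400]=f(s,150,140,80,60,5); o[300:525,400:800]=f(im,187,160,80,45,5)
cv2.imwrite("pics/f.png",o); print(telemetry.sense()["time_s"],telemetry.sense()["wrist_force"])
```

```text
28.275 [-0.39080925 -0.65294335  0.21592384]
```

View pics/f.png

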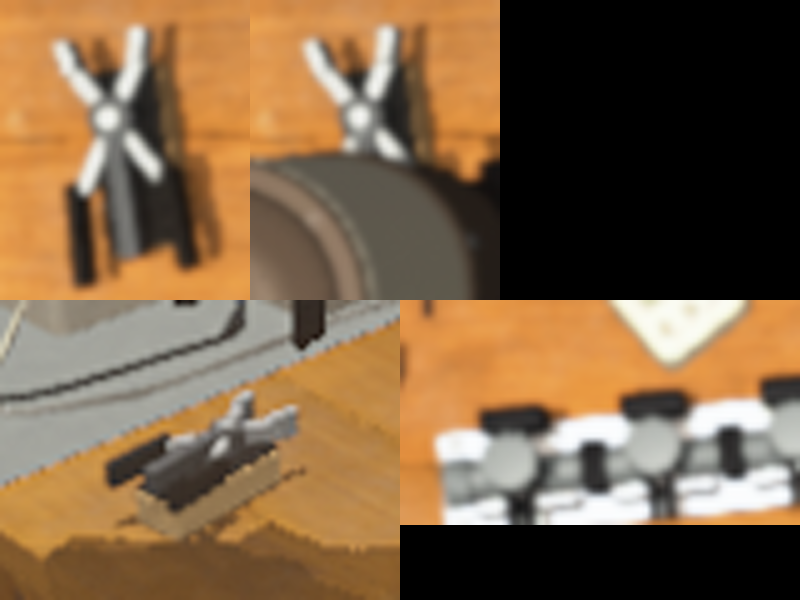

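The pliers lie flat and open on the rest. The pivot is at (358,118) against (108+250,118) before, and the tips match within a pixel. The left clip is shut, so I'm handing in.

```bash
python3 -c "
from station import order; print(order.finish_job())"
```

```text
the job is handed in; nothing more can be done
None
```

I shut the left outlet's clip with the pliers, laid them back on their rest, and handed the job in at about 28 s of the 62 s allowed. The hand-in gives no verdict, so the checks below are from my own pictures and readings.

- **Clip:** the nose rested on the stop plate at about 4 N before the squeeze. Under the full 30 N the handles stopped at 34.6 mm, slightly under the "about 36 mm" given. Afterwards the clip's ears looked as close together as those on the outlet next to it. I felt no distinct click in the readings.
- **Plate force:** it rose to about 11 N partway through the squeeze, because the jaw tips moved forward more than I expected. I eased back, and it was near zero at full squeeze.
- **Pliers:** they lie open and flat on the rest. The pivot and nose tips appear where they were in the first picture, within about one pixel (roughly 2.6 mm). In the last top view the arm hid the handles, but the scene view shows the tool seated normally.
- **Robot:** the gripper is clear of everything. Nothing else looked disturbed in the areas I viewed, and I did not check each bystander individually.

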